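Loosen the media in a vibratory finisher and select its programme

TASK

The ceramic media in the finisher's green bowl has settled together at one side, and the bowl would knock if it ran like that. Take the wooden-handled rod from its hook and stir the media round the bowl's centre cone, with the rod and not with the fingers, until every piece has been shifted by at least its own width and there is media in front of, behind, to the left and to the right of the cone, none of it spilled. Hang the rod back on its hook by the collar, and only then turn the selector on the sloping panel to the green mark; leave the things round the machine where they stand.

Things in the scene. Friction and masses are not known exactly. Their poses are not given: they have to be found in the camera images.
- finisher: bench vibratory finisher, fixed: grey base plate 180 x 360 mm, its top 20 mm up; green bowl at its +y side, blue control box with a sloping black panel at its -y side, steel hook on the back of the box. Origin on the bench, x away from the robot, z up. The bowl's axis is at x 0, y +85 mm
- bowl_mid (a point): on the bowl's axis, level with its flat inner floor (70 mm above bench); axes as the finisher's. Bowl open above: inside radius 86 mm at the floor, 92 at the rim; rim 64 mm above the floor, 105 mm outer radius. Fixed cone in the middle, radius 27 mm at the floor, 12 mm at 28 mm up, 37 mm tall with its bolt head: the media lies in a ring channel 60 mm wide
- hook_seat (a point): hook for the rod: middle of the slot, on the upper face of a level two-pronged steel fork (128 mm above the bench); axes as the finisher's. Slot 22 mm wide between its front and back prongs, open to the right (-y), closed 21 mm to the left (+y); prongs 11 mm wide, 5 mm thick. The control box, 112 mm tall, ends 31 mm in front of this point
- rod: stirring rod, 171 mm long, hung upright at the start: round white plastic shank 16 mm in diameter, flat lower end; collar 37 mm in diameter, its underside 96 mm above the lower end, rests on the fork; square wooden handle 18 x 18 mm from 104 to 168 mm. Origin at the lower end, z along the rod to the handle, x and y square to the handle's flats
- rod_grip (a point): on the rod's axis, on the handle, 130 mm above the lower end
- rod_collar (a point): on the rod's axis, at the underside of the collar
- selector (a joint): programme selector on the sloping panel, in rad; grows clockwise as seen facing the panel. Four sprung click positions: 0.0 at the red mark (off), 0.6 white, 1.2 green, 1.8 yellow; it starts at red or white
- selector_grip (a point): on the selector's axis at mid-height of its grip bar (40 mm long, 12 mm wide, from 7 mm below to 10 mm above this point, on a round skirt 44 mm in diameter). z is the axis, square out of the panel, which slopes 0.42 rad (24 degrees) from level to face the robot. The frame turns with the knob: x along the bar to its white pointer, straight up the slope at joint value 0.9
- sleeve: plain grey steel sleeve 34 mm in diameter, 41 mm tall, on the machine's base plate in front of the control box; origin at the centre of its underside; a bystander
- hex_key: black hexagon key 32 x 104 x 8 mm, flat on the bench; origin at the centre of its underside; a bystander
- coupling: white hose coupling with blue bands, 48 mm tall, standing; origin at the centre of its underside; a bystander
- paste_tin: yellow and black tin 70 mm in diameter, 55 mm tall; origin at the centre of its underside; a bystander
- media_0: media: grey-white ceramic triangular block, corners on an 11 mm radius, 13 mm thick; origin at the centre of one triangular face (underneath at the start), z through its thickness
- media_1: media: brown ceramic cone, 18 mm across the foot, 18 mm tall; origin at the centre of its foot, z toward the point
- media_2: media: grey-white ceramic triangular block, corners on an 11 mm radius, 13 mm thick; origin at the centre of one triangular face (underneath at the start), z through its thickness
- media_3: media: brown ceramic cone, 18 mm across the foot, 18 mm tall; origin at the centre of its foot, z toward the point
- media_4: media: grey-white ceramic triangular block, corners on an 11 mm radius, 13 mm thick; origin at the centre of one triangular face (underneath at the start), z through its thickness
- media_5: media: brown ceramic cone, 18 mm across the foot, 18 mm tall; origin at the centre of its foot, z toward the point
- media_6: media: grey-white ceramic triangular block, corners on an 11 mm radius, 13 mm thick; origin at the centre of one triangular face (underneath at the start), z through its thickness
- media_7: media: brown ceramic cone, 18 mm across the foot, 18 mm tall; origin at the centre of its foot, z toward the point
- media_8: media: grey-white ceramic triangular block, corners on an 11 mm radius, 13 mm thick; origin at the centre of one triangular face (underneath at the start), z through its thickness

How it is judged:
On the way, in this order (a step that is already met when the one before it is completed fails the run):
1. the rod's lower end is down among the media in the bowl (horizontal distance between rod and bowl_mid below 0.088 m and z of rod in the frame of bowl_mid below 0.014 m), for 0.1 s.
2. every piece of media has been shifted by more than 17 mm, and there is media at least 25 mm in front of, behind, left and right of the cone's axis (distance of each of media_0, media_1, media_2, media_3, media_4, media_5, media_6, media_7, media_8 from where it was at the start of the episode above 0.017 m and x of any of media_0, media_1, media_2, media_3, media_4, media_5, media_6, media_7, media_8 in the frame of bowl_mid above 0.025 m and x of any of media_0, media_1, media_2, media_3, media_4, media_5, media_6, media_7, media_8 in the frame of bowl_mid below -0.025 m and y of any of media_0, media_1, media_2, media_3, media_4, media_5, media_6, media_7, media_8 in the frame of bowl_mid above 0.025 m and y of any of media_0, media_1, media_2, media_3, media_4, media_5, media_6, media_7, media_8 in the frame of bowl_mid below -0.025 m), for 0.2 s.
3. the rod hangs on its hook again, let go, with the selector not yet turned past the white mark (horizontal distance between rod_collar and hook_seat below 0.01 m and z of rod_collar in the frame of hook_seat between -0.004 and 0.006 m and angle between rod's own z axis and vertical below 0.12 rad and contact force between the fingers and rod below 0.1 N and value of joint selector below 0.9 rad), for 0.2 s.
At the end, for the whole second after the job is handed in: All media in the bowl, each piece over 17 mm from its start, some 25 mm or more in front of, behind, left and right of the cone's axis; rod let go and still, upright, collar on the fork within 10 mm of the seat; selector at rest at green (1.2 rad +-0.12) (all of step 2 and horizontal distance between rod_collar and hook_seat below 0.01 m and z of rod_collar in the frame of hook_seat between -0.004 and 0.006 m and angle between rod's own z axis and vertical below 0.12 rad and contact force between the fingers and rod below 0.1 N and horizontal distance between each of media_0, media_1, media_2, media_3, media_4, media_5, media_6, media_7, media_8 and bowl_mid below 0.095 m and z of each of media_0, media_1, media_2, media_3, media_4, media_5, media_6, media_7, media_8 in the frame of bowl_mid below 0.05 m and value of joint selector between 1.08 and 1.32 rad and velocity of joint selector between -0.05 and 0.05 rad/s and linear speed of rod below 0.03 m/s); the robot touches nothing.
It fails at once if the robot's fingers touch the media (contact force between the fingers and media_0 above 0.5 N or contact force between the fingers and media_1 above 0.5 N or contact force between the fingers and media_2 above 0.5 N or contact force between the fingers and media_3 above 0.5 N or contact force between the fingers and media_4 above 0.5 N or contact force between the fingers and media_5 above 0.5 N or contact force between the fingers and media_6 above 0.5 N or contact force between the fingers and media_7 above 0.5 N or contact force between the fingers and media_8 above 0.5 N).
It fails at once if a bystander round the machine is moved by more than 20 mm (distance of any of sleeve, hex_key, coupling, paste_tin from where it was at the start of the episode above 0.02 m).
It also fails if it takes over 72 s, if anything falls off the work surface, if the arm or the gripper's body presses on something with over 40 N, if the wrist force passes 120 N, or if a joint passes its speed limit or range.

ROBOT

A 6-joint arm with a two-finger parallel gripper is mounted at the origin on a cart in front of the work surface, level with it; the furniture and walls round the work are solid. World frame = base frame: x ahead of the robot, y to its left, z up, the work surface at z = 0. Lengths are in m, angles in rad, forces in N, time in s.
With the tool pointing down it reaches from about 0.35 to 0.775 m from the base axis. Payload 5.5 kg.
Tool frame: the origin (TCP) lies between the finger pads; the fingertips stand 8 mm ahead of it and the grasp point (between the pads) lies 11 mm behind it; z points along the fingers, y is the line along which they close (so a half turn about z gives the same grasp; the last joint's range is limited). The gripper opens to 85 mm and grips with 20 to 120 N. Pads are 22 mm wide; open, the fingers measure 114 mm over their backs; the gripper's body (76 mm by 85 mm) begins 54 mm behind the grasp point. The pads swing forward as they close: fully open they stand 13 mm farther back than shut.
Start: joints at [-1.464, 0.313, 0.046, 1.304, 0, 1.431], TCP at [0.14, -0.558, 0.239] pointing down, gripper open.
Joint ranges: [-2.76, 2.76], [-0.86, 1.69], [-1.03, 1.26], [-2.2, 2.34], [-1.47, 1.5], [-3.14, 3.14]. Speed limits (rad/s): [2.57, 2.57, 3.14, 3.14, 3.14, 3.14].

INTERFACE

Orientations are given as a unit quaternion [w, x, y, z].
In Python, from workcell import env gives the robot as it stands.
- The arm moves only by the tool move_arm, never from a script. Its argument "moves" is one flat list of numbers, 5 for each row, row after row: the shift along the world's x, y, z in m, then the turn about the world's z in rad, then the finger opening in m, from 0 to 0.0854. A call has 1 to 12 rows; each row is the pose to reach, as a shift and turn from the pose commanded when the call began; what a row does not reach only later rows make up. A row lasts 1/12 s, in which the tool goes at most 41.7 mm and 7.16 degrees, less where a joint would pass 70% of its speed; a pose out of reach is approached as far as the arm can. A call with a gripper value outside its range is refused whole. The fingers move at their own pace and stop on an object; "newtons" is the grip in N (left out, the last holds). Time passes only in rows, so rows that repeat a pose let the fingers close. It gives the time, the measured TCP pose, the force, the opening and the grip force at its end, in the units of the state.
- env.get_state(): the state, without advancing time (a new reading comes with each control period).
- env.read_camera(name): name is "side" or "top"; returns a dict with "pixels" (400x640x3 uint8, red, green, blue), "camera_matrix" (3x3 intrinsics, pixels), "rvec" (rotation vector, rad) and "tvec" (3), from world to camera coordinates, as OpenCV has them. Camera axes: x right, y down, z forward; pixel columns grow to the right and rows downward; lengths in m; the calibration is good to about 2 mm. A picture is of the moment at which its call begins. There is no depth.
- env.hand_in(): hands the job in; it is judged then, once.
The state is a dict: "clock": time; "joint_pos": joint angles; "qvel": joint speeds; "tau": joint torques, N m; "tcp_pos": TCP position; "orientation": TCP orientation; "wrist_force": force on the tool from outside, world axes, zero at the start; "ft_torque": the same for the moment, N m; "finger_gap": finger opening in m; "grip_force": force on a finger pad.
Only numpy, scipy, OpenCV 4.12 (cv2) and the standard library are available. Lean on these libraries where they do the work, as an engineer would, in place of code of your own. Each camera call takes 0.05 s, during which the arm holds its last target. There are 200 camera calls.

## Working session

There is one attempt and no reset: what is moved stays moved. The work goes in short steps, Python scripts to look and compute and a tool call to move; the robot and the scene stay as the last step left them, time stands still between calls to the robot, and variables do not carry over. Pictures are saved under pics/ and viewed, at most 10 in all, crops included, and the job is handed in when it is done.

Besides the shell and the picture viewer there is one more tool, called after "Emit:" by a JSON object that holds its "fn" and its "kwargs", one argument or row to a line. move_arm: Moves the arm, as the interface text tells. Its arguments: {"type":"object","properties":{"moves":{"type":"array"},"newtons":{"type":"number"}},"required":["moves"]}

```bash
mkdir -p pics
cat > h.py <<'E'
import numpy as np, cv2
from workcell import env
def cam(n,save=None):
    c=env.read_camera(n); p=c["pixels"]
    if save: cv2.imwrite("pics/"+save,cv2.cvtColor(np.asarray(p),cv2.COLOR_RGB2BGR))
    return c
def ray(c,u,v):
    K=np.array(c["camera_matrix"],float);R=cv2.Rodrigues(np.array(c["rvec"],float))[0];t=np.array(c["tvec"],float).ravel()
    d=R.T@np.linalg.inv(K)@np.array([u,v,1.]); return -R.T@t,d
def onz(c,u,v,z):
    o,d=ray(c,u,v); return o+d*(z-o[2])/d[2]
def proj(c,P):
    return cv2.projectPoints(np.array(P,float).reshape(-1,1,3),np.array(c["rvec"],float),np.array(c["tvec"],float),np.array(c["camera_matrix"],float),None)[0].reshape(-1,2)
def two(c1,p1,c2,p2):
    o1,d1=ray(c1,*p1);o2,d2=ray(c2,*p2)
    A=np.stack([d1,-d2],1);s=np.linalg.lstsq(A,o2-o1,rcond=None)[0]
    a=o1+s[0]*d1;b=o2+s[1]*d2
    return (a+b)/2,np.linalg.norm(a-b)
E
python3 - <<'E'
from h import *
np.set_printoptions(precision=4,suppress=True)
for n in("side","top"):
    c=cam(n,n+"0.png"); o,_=ray(c,0,0); print(n,o,ray(c,320,200)[1])
print(env.get_state())
E
```

```text
side [0.1821 0.4391 0.6675] [ 0.4435 -0.6302 -0.6375]
top [ 0.3771 -0.1021  1.0081] [ 0.2289  0.0079 -0.9736]
{'clock': 0.1, 'joint_pos': array([-1.4636,  0.3139,  0.0451,  1.3036, -0.    ,  1.4312]), 'qvel': array([ 0.0004,  0.0005,  0.0039, -0.0008,  0.0004,  0.0009]), 'tau': array([  0.005 , -48.1721,  29.9246,   0.0127,  -0.0001,   0.    ]), 'tcp_pos': array([ 0.1404, -0.5571,  0.2385]), 'orientation': array([-0.0008,  0.9924,  0.1231,  0.    ]), 'wrist_force': array([ 0.6551, -0.1728, -0.8496]), 'ft_torque': array([ 0.0358, -0.0235,  0.0501]), 'grip_force': 0.0, 'finger_gap': 0.0855119671679378}
```

View pics/side0.png

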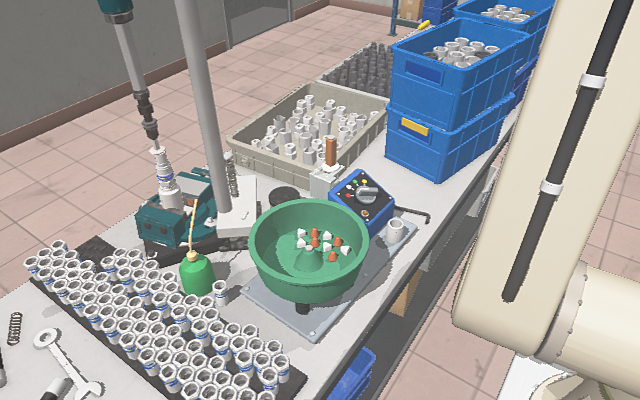

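View pics/top0.png

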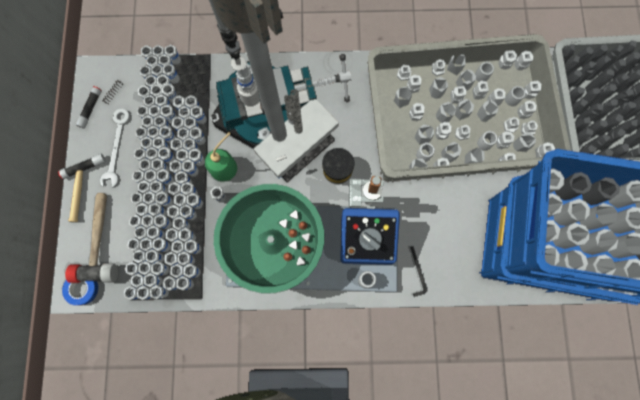

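The side view shows the bowl at about (309,250), the rod handle at (331,152), and the selector at (366,195). In the top view the bowl is at about (269,238), the rod at (375,186), the selector at (370,238), with media on the right (-y) side of the cone.

Run:
```python
from h import *
np.set_printoptions(precision=4,suppress=True)
t=cam("top");s=cam("side")
def hsv(c): return cv2.cvtColor(np.asarray(c["pixels"]),cv2.COLOR_RGB2HSV)
def big(m):
    n,l,st,ce=cv2.connectedComponentsWithStats(m);i=1+np.argmax(st[1:,4]);return (l==i).astype(np.uint8),st[i],ce[i]
H=hsv(t)
m,st,ce=big(cv2.inRange(H,(65,80,30),(88,255,255)));print("green",st,ce)
m[:, :214]=0
cnt=max(cv2.findContours(m,0,1)[0],key=len)[:,0]
W=np.array([onz(t,u+.0,v,.134)[:2] for u,v in cv2.convexHull(cnt)[:,0]])
A=np.c_[2*W,np.ones(len(W))];x=np.linalg.lstsq(A,(W**2).sum(1),rcond=None)[0];print("rim centre",x[:2],"r",np.sqrt(x[2]+x[:2]@x[:2]))
b,st,ce=big(cv2.inRange(H[:,330:410],(105,120,40),(125,255,255)));print("box",st,ce)
cnt=max(cv2.findContours(b,0,1)[0],key=len)[:,0]+[330,0];print(cv2.minAreaRect(cnt))
# base plate & rod crops
im=cv2.cvtColor(np.asarray(t["pixels"]),cv2.COLOR_RGB2BGR)
a=cv2.resize(im[165:310,205:435],None,fx=3.4,fy=3.4,interpolation=cv2.INTER_CUBIC);cv2.imwrite("pics/tcrop.png",a)
im=cv2.cvtColor(np.asarray(s["pixels"]),cv2.COLOR_RGB2BGR)
a=cv2.resize(im[130:280,240:440],None,fx=4,fy=4,interpolation=cv2.INTER_CUBIC);cv2.imwrite("pics/scrop.png",a)
```

```text
green [ 214  185  110  107 8588] [266.4411 238.0708]
rim centre [0.5131 0.0031] r 0.10335507271734314
box [  11  208   58   56 1053] [ 37.6885 231.6781]
((369.17926025390625, 235.82949829101562), (57.182125091552734, 54.7328987121582), 1.4320961236953735)
```

View pics/tcrop.png

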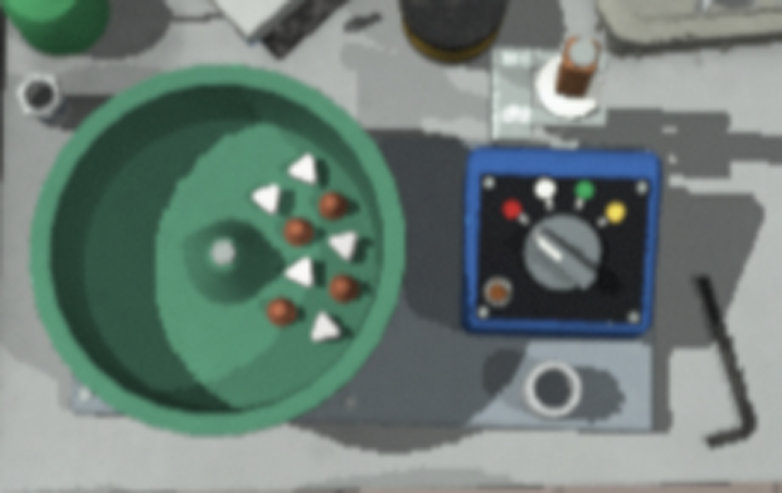

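View pics/scrop.png

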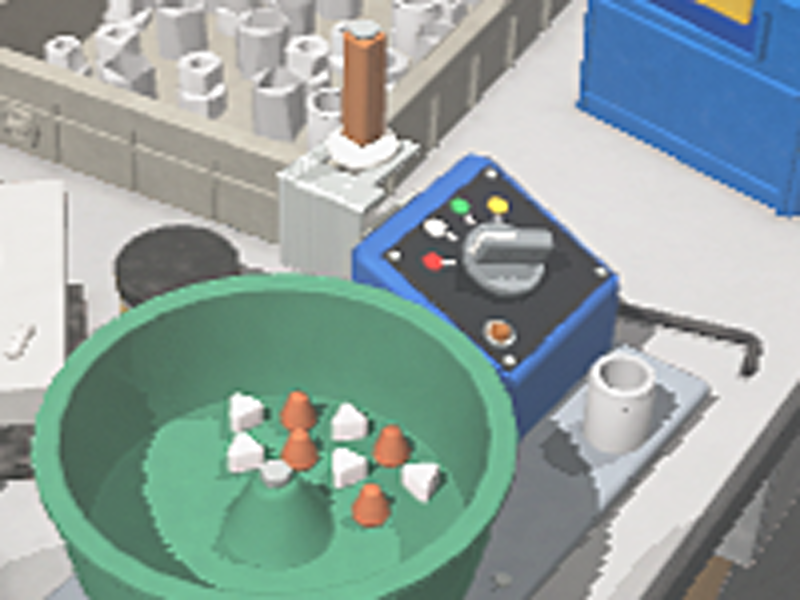

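The top crop shows the pointer aimed at red, so the selector starts at 0. The bolt head is at crop (222,252), the rod's tip at (582,48) and the sleeve at (553,388). The side crop agrees: rod tip at (365,30), bolt at (275,470), knob at (507,255).

Run:
```python
from h import *
np.set_printoptions(precision=4,suppress=True)
t=cam("top");s=cam("side")
T=lambda u,v:(u/3.4+205-.35,v/3.4+165-.35);S=lambda u,v:(u/4+240-.37,v/4+130-.37)
for n,a,b,z in[("rodtop",(583,48),(365,30),.203),("bolt",(222,251),(275,468),.107),("knob",(563,250),(507,248),.11),("sleeve",(553,385),(625,372),.061),("red",(512,209),(432,262),.09),("green",(585,189),(460,206),.1),("white",(545,188),(436,228),.1),("yellow",(616,211),(498,206),.1)]:
    p,e=two(t,T(*a),s,S(*b));print(n,p,"gap",e,"top@z",onz(t,*T(*a),z),"side@z",onz(s,*S(*b),z))
for n,a,z in[("plateF1",(75,411),.02),("plateF2",(652,431),.02),("plateR",(652,345),.02),("boxbackL",(470,152),.112),("boxbackR",(662,153),.112),("boxfrontL",(464,330),.07),("boxfrontR",(645,334),.07),("collar",(566,90),.136),("handle edge",(596,97),.136)]: print(n,onz(t,*T(*a),z))
# media
H=cv2.cvtColor(np.asarray(t["pixels"]),cv2.COLOR_RGB2HSV)
roi=np.zeros(H.shape[:2],np.uint8);cv2.circle(roi,(269,238),48,255,-1)
c0=onz(t,*T(222,251),.107)[:2]
for nm,m,z in(("white",cv2.inRange(H,(0,0,150),(180,60,255)),.083),("brown",cv2.inRange(H,(0,90,60),(18,255,255)),.079)):
    n,l,st,ce=cv2.connectedComponentsWithStats(m&roi)
    for i in range(1,n):
        if st[i,4]>8: print(nm,st[i,4],onz(t,*ce[i],z)[:2]-c0)
```

```text
rodtop [ 0.6034 -0.197   0.2003] gap 0.0019556649841173 top@z [ 0.6036 -0.1962  0.203 ] side@z [ 0.5999 -0.1934  0.203 ]
bolt [0.5139 0.0037 0.1083] gap 0.00038130506203092865 top@z [0.5139 0.0038 0.107 ] side@z [0.5149 0.0027 0.107 ]
knob [ 0.5108 -0.1914  0.1061] gap 0.0009679112624954338 top@z [ 0.5106 -0.1909  0.11  ] side@z [ 0.508  -0.1872  0.11  ]
sleeve [ 0.4368 -0.1869  0.0626] gap 0.0017373161830684758 top@z [ 0.4377 -0.1868  0.061 ] side@z [ 0.4366 -0.1889  0.061 ]
red [ 0.5364 -0.1628  0.1039] gap 0.0011452947646784174 top@z [ 0.5384 -0.1639  0.09  ] side@z [ 0.5458 -0.1775  0.09  ]
green [ 0.5462 -0.2048  0.1091] gap 0.0006240866489176473 top@z [ 0.5476 -0.206   0.1   ] side@z [ 0.5525 -0.2152  0.1   ]
white [ 0.547  -0.182   0.1089] gap 4.9073694341658174e-05 top@z [ 0.5486 -0.1828  0.1   ] side@z [ 0.5528 -0.1919  0.1   ]
yellow [ 0.5339 -0.2229  0.1032] gap 0.00010703742455793999 top@z [ 0.5344 -0.2234  0.1   ] side@z [ 0.5359 -0.2266  0.1   ]
plateF1 [0.4295 0.1036 0.02  ]
plateF2 [ 0.4114 -0.2499  0.02  ]
plateR [ 0.4638 -0.2525  0.02  ]
boxbackL [ 0.5682 -0.1393  0.112 ]
boxbackR [ 0.5657 -0.2498  0.112 ]
boxfrontL [ 0.4701 -0.1348  0.07  ]
boxfrontR [ 0.4659 -0.2411  0.07  ]
collar [ 0.598  -0.1935  0.136 ]
handle edge [ 0.5936 -0.2102  0.136 ]
white 55 [ 0.0521 -0.0447]
white 55 [ 0.0354 -0.0233]
white 45 [ 0.0069 -0.068 ]
white 37 [0.0029 0.0032]
white 58 [-0.0094 -0.0434]
white 44 [-0.042  -0.0557]
brown 46 [ 0.0303 -0.0619]
brown 45 [ 0.0149 -0.0416]
brown 46 [-0.0189 -0.0678]
brown 47 [-0.032  -0.0315]
```

Run:
```python
from h import *
np.set_printoptions(precision=3,suppress=True)
t=cam("top");s=cam("side")
for n,a,b in[("col base",(280,138),(230,205)),("bin top near-front corner",(546,154+0),(531,37)),("bin rim left front",(541,288),(525,66)),("lowbin yellow",(501,225),(414,127)),("whitebox corner near bowl",(285,177),(220,240))]:
    p,e=two(t,a,s,b);print(n,p,e)
for z in(0,.1,.2,.3):print(z,"bin left edge",onz(t,485,275,z),onz(t,541,160,z),"col",onz(t,280,138,z), onz(s,230,205,z),"whitebox",onz(t,287,178,z))
c=np.asarray(s["pixels"])[130:172,315:350];cv2.imwrite("pics/handle.png",cv2.cvtColor(cv2.resize(c,None,fx=14,fy=14,interpolation=cv2.INTER_CUBIC),cv2.COLOR_RGB2BGR))
```

```text
col base [ 0.726 -0.014  0.091] 0.0016329794919660782
bin top near-front corner [ 0.441 -0.382  0.43 ] 0.24323651932694013
bin rim left front [ 0.364 -0.417  0.331] 0.07739457275875782
lowbin yellow [ 0.528 -0.438  0.132] 0.001440007924881379
whitebox corner near bowl [0.696 0.006 0.014] 0.07585182870436766
0 bin left edge [ 0.443 -0.444  0.   ] [ 0.698 -0.593  0.   ] col [ 0.761 -0.005  0.   ] [ 0.81  -0.085  0.   ] whitebox [ 0.666 -0.021  0.   ]
0.1 bin left edge [ 0.437 -0.41   0.1  ] [ 0.666 -0.544  0.1  ] col [ 0.723 -0.015  0.1  ] [ 0.716 -0.007  0.1  ] whitebox [ 0.637 -0.029  0.1  ]
0.2 bin left edge [ 0.43  -0.376  0.2  ] [ 0.634 -0.495  0.2  ] col [ 0.685 -0.024  0.2  ] [0.622 0.072 0.2  ] whitebox [ 0.609 -0.037  0.2  ]
0.3 bin left edge [ 0.424 -0.342  0.3  ] [ 0.602 -0.447  0.3  ] col [ 0.647 -0.034  0.3  ] [0.528 0.15  0.3  ] whitebox [ 0.58  -0.045  0.3  ]
```

View pics/handle.png

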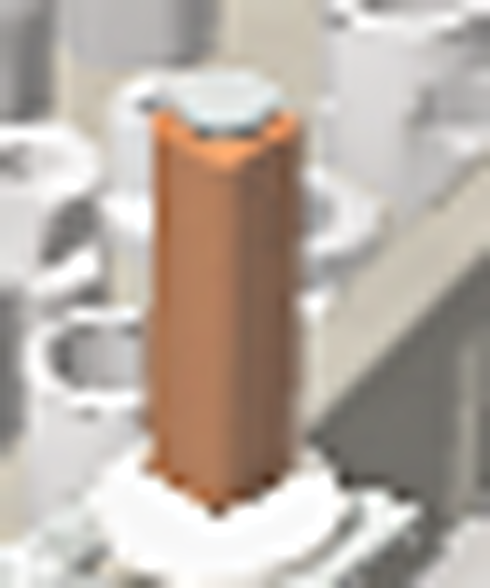

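The handle's front corner is at u≈228 of the crop and its edges are at 155 and 300, so its two faces look equally wide. That puts the handle's yaw at about -0.2 rad. Rod axis is about (0.601, -0.195); finisher yaw is about -0.04.

Emit:
{"fn": "move_arm", "kwargs": {
  "moves": [0.16, 0.3, 0.07, 1.5, 0.085, 0.16, 0.3, 0.07, 1.5, 0.085, 0.16, 0.3, 0.07, 1.5, 0.085, 0.16, 0.3, 0.07, 1.5, 0.085, 0.16, 0.3, 0.07, 1.5, 0.085, 0.16, 0.3, 0.07, 1.5, 0.085, 0.16, 0.3, 0.07, 1.5, 0.085, 0.16, 0.3, 0.07, 1.5, 0.085, 0.16, 0.3, 0.07, 1.5, 0.085, 0.25, 0.33, 0.07, 1.5, 0.085, 0.25, 0.33, 0.07, 1.5, 0.085, 0.25, 0.33, 0.07, 1.5, 0.085],
  "newtons": 60
}}

```text
clock: 1.4
tcp_pos: [0.3943, -0.226, 0.3097]
orientation: [0.001, 0.639, 0.77, 0.001]
wrist_force: [-0.3, -0.2, 0.7]
finger_gap: 0.0851
grip_force: 0.0
```

Emit:
{"fn": "move_arm", "kwargs": {
  "moves": [0.21, 0.033, 0, 1.19, 0.085, 0.21, 0.033, 0, 1.19, 0.085, 0.21, 0.033, 0, 1.19, 0.085, 0.21, 0.033, 0, 1.19, 0.085, 0.21, 0.033, 0, 1.19, 0.085, 0.21, 0.033, 0, 1.19, 0.085, 0.21, 0.033, -0.02, 1.19, 0.085, 0.21, 0.033, -0.04, 1.19, 0.085, 0.21, 0.033, -0.06, 1.19, 0.085, 0.21, 0.033, -0.06, 1.19, 0.085, 0.21, 0.033, -0.06, 1.19, 0.085, 0.21, 0.033, -0.06, 1.19, 0.085]
}}

```text
clock: 2.4
tcp_pos: [0.6005, -0.1946, 0.2494]
orientation: [-0.0, 0.103, 0.995, 0.0]
wrist_force: [0.0, -0.3, 0.0]
finger_gap: 0.0851
grip_force: 0.0
```

Run:
```python
from h import *
c=cam("side"); im=cv2.cvtColor(np.asarray(c["pixels"]),cv2.COLOR_RGB2BGR)
t=cam("top"); im2=cv2.cvtColor(np.asarray(t["pixels"]),cv2.COLOR_RGB2BGR)
a=cv2.resize(im[60:230,260:430],(400,400));b=cv2.resize(im2[110:280,300:470],(400,400));cv2.imwrite("pics/pre.png",np.hstack([a,b]))
s=env.get_state();print(s["tcp_pos"],s["joint_pos"])
```

```text
[ 0.60090121 -0.19487588  0.25030989] [-4.40636988e-01  4.23864642e-01  2.33698694e-01  1.37891642e+00
  1.10989543e-04 -2.34092026e-01]
```

View pics/pre.png

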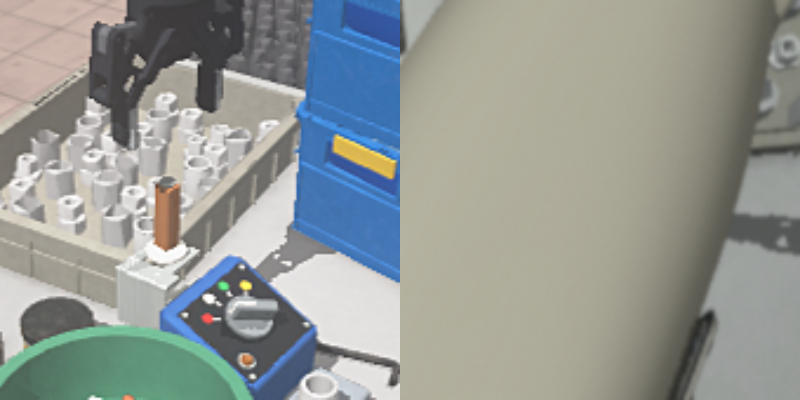

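The side half shows the fingers at (122,145) and (210,110) either side of the handle at (167,180), so they are centred; the top view is hidden by the arm. Next I descend and grip.

Emit:
{"fn": "move_arm", "kwargs": {
  "moves": [0, 0, -0.02, 0, 0.085, 0, 0, -0.045, 0, 0.085, 0, 0, -0.07, 0, 0.085, 0, 0, -0.085, 0, 0.085, 0, 0, -0.09, 0, 0.085, 0, 0, -0.09, 0, 0.02, 0, 0, -0.09, 0, 0.01, 0, 0, -0.09, 0, 0.01, 0, 0, -0.09, 0, 0.01, 0, 0, -0.09, 0, 0.01, 0, 0, -0.09, 0, 0.01, 0, 0, -0.09, 0, 0.01],
  "newtons": 60
}}

```text
clock: 3.5
tcp_pos: [0.601, -0.1948, 0.1605]
orientation: [0.001, 0.102, 0.995, -0.0]
wrist_force: [0.5, 0.2, 3.9]
finger_gap: 0.0177
grip_force: 58.3
```

Emit:
{"fn": "move_arm", "kwargs": {
  "moves": [0, 0, 0.02, 0, 0.01, 0, 0, 0.045, 0, 0.01, 0, 0, 0.07, 0, 0.01, 0, 0, 0.095, 0, 0.01, 0, 0, 0.12, 0, 0.01, 0, 0, 0.13, 0, 0.01, -0.015, 0.04, 0.13, 0, 0.01, -0.03, 0.08, 0.13, 0, 0.01, -0.045, 0.12, 0.13, 0, 0.01, -0.06, 0.16, 0.13, 0, 0.01, -0.075, 0.2, 0.13, 0, 0.01, -0.087, 0.235, 0.13, 0, 0.01],
  "newtons": 80
}}

```text
clock: 4.5
tcp_pos: [0.5123, 0.0413, 0.2892]
orientation: [-0.0, 0.103, 0.995, 0.0]
wrist_force: [1.0, 0.8, -1.0]
finger_gap: 0.0169
grip_force: 78.2
```

Run:
```python
from h import *
c=cam("side"); im=cv2.cvtColor(np.asarray(c["pixels"]),cv2.COLOR_RGB2BGR)
cv2.imwrite("pics/over.png",cv2.resize(im[90:310,200:420],(600,600),interpolation=cv2.INTER_CUBIC))
s=env.get_state();print(s["tcp_pos"],s["grip_force"],s["wrist_force"])
E=s["tcp_pos"]; print(proj(c,[E+[0,0,-.1285],E+[0,0,.0425],[.5139,.0035,.107]]), "crop scale 2.727")
```

```text
[0.50919693 0.04788148 0.28972384] 78.32871794700623 [-4.88245539  3.81051778 -2.15495839]
[[294.09347621 240.98165252]
 [288.8791337  152.37228834]
 [308.56819745 247.11064451]] crop scale 2.727
```

View pics/over.png

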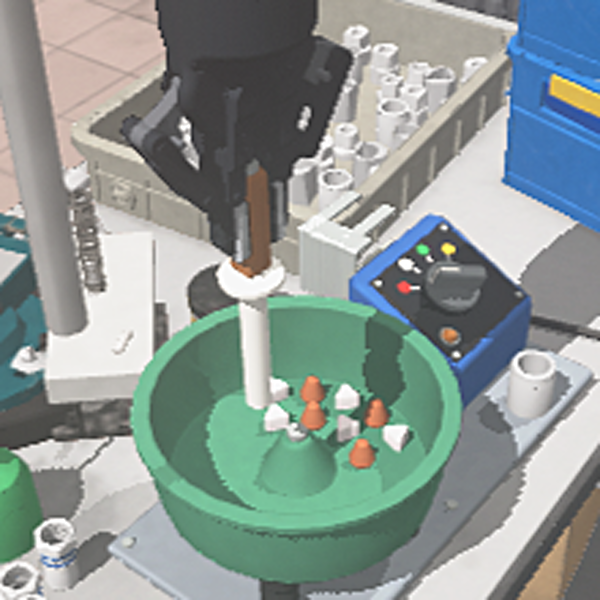

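The rod hangs straight: lower end at crop (258,405), predicted at (256,412). All the media are still to the right of the cone. Now I lower the rod on the empty left side and sweep the outer ring counter-clockwise.

Emit:
{"fn": "move_arm", "kwargs": {
  "moves": [0, 0.02, 0, 0, 0.01, 0, 0.02, -0.03, 0, 0.01, 0, 0.02, -0.06, 0, 0.01, 0, 0.02, -0.08, 0, 0.01, 0, 0.02, -0.085, 0, 0.01, 0, 0.02, -0.085, 0, 0.01, -0.015, 0.023, -0.085, 0, 0.01, -0.032, 0.02, -0.085, 0, 0.01, -0.046, 0.01, -0.085, 0, 0.01, -0.056, -0.004, -0.085, 0, 0.01, -0.062, -0.02, -0.085, 0, 0.01, -0.064, -0.0365, -0.085, 0, 0.01]
}}

```text
clock: 5.55
tcp_pos: [0.4497, 0.0026, 0.2065]
orientation: [0.001, 0.102, 0.995, -0.0]
wrist_force: [-0.1, -1.0, -0.9]
finger_gap: 0.0172
grip_force: 78.5
```

```bash
cat > arc.py <<'E'
import sys,numpy as np
# r0 th0 then list r:th (deg) ; prints shifts from (r0,th0)
f=lambda r,t:np.array([r*np.cos(np.radians(t)),r*np.sin(np.radians(t))])
p0=f(float(sys.argv[1]),float(sys.argv[2]))
for a in sys.argv[3:]:
    r,t=map(float,a.split(":"));print(a,np.round(f(r,t)-p0,3))
E
python3 arc.py 65 180 66:195 66:210 66:225 66:240 66:255 66:270 66:285 66:300 66:315 66:330 66:345 66:352
echo; python3 arc.py 66 352 44:352 44:345 45:327 45:309 45:291 45:273 45:255 45:237 45:219 45:201 45:183 45:170
python3 -c "
from h import *
s=env.get_state();print(s['tcp_pos'],s['wrist_force'],s['finger_gap'])"
```

```text
66:195 [  1.249 -17.082]
66:210 [  7.842 -33.   ]
66:225 [ 18.331 -46.669]
66:240 [ 32.    -57.158]
66:255 [ 47.918 -63.751]
66:270 [ 65. -66.]
66:285 [ 82.082 -63.751]
66:300 [ 98.    -57.158]
66:315 [111.669 -46.669]
66:330 [122.158 -33.   ]
66:345 [128.751 -17.082]
66:352 [130.358  -9.185]

44:352 [-21.786   3.062]
44:345 [-22.857  -2.203]
45:327 [-27.618 -15.323]
45:309 [-37.038 -25.786]
45:291 [-49.231 -32.826]
45:273 [-63.003 -35.753]
45:255 [-77.005 -34.281]
45:237 [-89.866 -28.555]
45:219 [-100.329  -19.134]
45:201 [-107.369   -6.941]
45:183 [-110.296    6.83 ]
45:170 [-109.674   17.   ]
[0.44969981 0.00264657 0.20646924] [-0.13492269 -1.02976225 -0.94219715] 0.017193458474111363
```

Emit:
{"fn": "move_arm", "kwargs": {
  "moves": [0.001, -0.017, -0.003, 0, 0.01, 0.008, -0.033, -0.004, 0, 0.01, 0.018, -0.047, -0.004, 0, 0.01, 0.032, -0.057, -0.004, 0, 0.01, 0.048, -0.064, -0.004, 0, 0.01, 0.065, -0.066, -0.004, 0, 0.01, 0.082, -0.064, -0.004, 0, 0.01, 0.098, -0.057, -0.004, 0, 0.01, 0.112, -0.047, -0.004, 0, 0.01, 0.122, -0.033, -0.004, 0, 0.01, 0.129, -0.017, -0.004, 0, 0.01, 0.13, -0.009, -0.004, 0, 0.01]
}}

```text
clock: 6.55
tcp_pos: [0.5808, -0.0052, 0.201]
orientation: [-0.0, 0.102, 0.995, -0.0]
wrist_force: [-4.4, -2.7, 1.8]
finger_gap: 0.0165
grip_force: 78.9
```

```bash
cat > media.py <<'E'
from h import *
import sys
s=env.get_state();print(np.round(s['tcp_pos'],4),np.round(s['wrist_force'],1),s['finger_gap'])
c=cam("side");px=np.asarray(c["pixels"]);H=cv2.cvtColor(px,cv2.COLOR_RGB2HSV)
C=np.array([.514,.0035])
def blobs(c,H):
    a=np.linspace(0,2*np.pi,60);roi=np.zeros(H.shape[:2],np.uint8)
    P=proj(c,np.c_[C[0]+.092*np.cos(a),C[1]+.092*np.sin(a),np.full(60,.08)]);cv2.fillPoly(roi,[P.astype(np.int32)],255)
    for nm,m,z in(("white",cv2.inRange(H,(0,0,140),(180,60,255)),.0765),("brown",cv2.inRange(H,(0,90,60),(18,255,255)),.077)):
        n,l,st,ce=cv2.connectedComponentsWithStats(m&roi)
        for i in range(1,n):
            if st[i,4]>6: d=onz(c,*ce[i],z)[:2]-C;print(nm,st[i,4],np.round(d*1000),"r%.0f th%.0f"%(1000*np.hypot(*d),np.degrees(np.arctan2(d[1],d[0]))))
blobs(c,H)
if len(sys.argv)>2:
    print("top");t=cam("top");blobs(t,cv2.cvtColor(np.asarray(t["pixels"]),cv2.COLOR_RGB2HSV))
if len(sys.argv)>1 and sys.argv[1]!="-": cv2.imwrite("pics/"+sys.argv[1],cv2.cvtColor(cv2.resize(px[170:310,240:380],(560,560),interpolation=cv2.INTER_CUBIC),cv2.COLOR_RGB2BGR))
E
python3 media.py
```

```text
[ 0.5808 -0.0052  0.201 ] [-4.4 -2.7  1.8] 0.01653552636423989
white 152 [ 74. -20.] r77 th-15
white 65 [ 66. -46.] r80 th-35
white 68 [-10. -77.] r77 th-97
white 119 [ 30. -23.] r37 th-38
white 67 [79. 12.] r79 th9
white 75 [ -9. -44.] r45 th-101
brown 64 [ 41. -64.] r76 th-57
brown 49 [79. -4.] r79 th-3
brown 68 [ 16. -40.] r43 th-68
brown 75 [-31. -29.] r43 th-137
```

Emit:
{"fn": "move_arm", "kwargs": {
  "moves": [-0.01, 0.002, 0, 0, 0.01, -0.022, 0.003, 0, 0, 0.01, -0.028, -0.015, 0, 0, 0.01, -0.037, -0.026, 0, 0, 0.01, -0.049, -0.033, 0, 0, 0.01, -0.063, -0.036, 0, 0, 0.01, -0.077, -0.034, 0, 0, 0.01, -0.09, -0.029, 0, 0, 0.01, -0.1, -0.019, 0, 0, 0.01, -0.107, -0.007, 0, 0, 0.01, -0.11, 0.007, 0, 0, 0.01, -0.11, 0.017, 0, 0, 0.01]
}}

```text
clock: 7.6
tcp_pos: [0.469, 0.0126, 0.2008]
orientation: [0.0, 0.102, 0.995, 0.0]
wrist_force: [-0.7, 0.3, -0.8]
finger_gap: 0.0171
grip_force: 78.6
```

```bash
python3 media.py stir1.png
```

```text
[0.469  0.0126 0.2008] [-0.7  0.3 -0.8] 0.01713086435714868
white 19 [ 25. -84.] r87 th-74
white 71 [ 65. -46.] r80 th-35
white 630 [ -8. -41.] r42 th-101
white 70 [79. 12.] r79 th9
white 43 [ 18. -22.] r28 th-51
white 66 [-47. -41.] r63 th-139
brown 34 [ 43. -68.] r81 th-57
brown 63 [ 13. -81.] r82 th-81
brown 59 [77. -4.] r77 th-3
brown 33 [-17. -57.] r60 th-106
```

View pics/stir1.png

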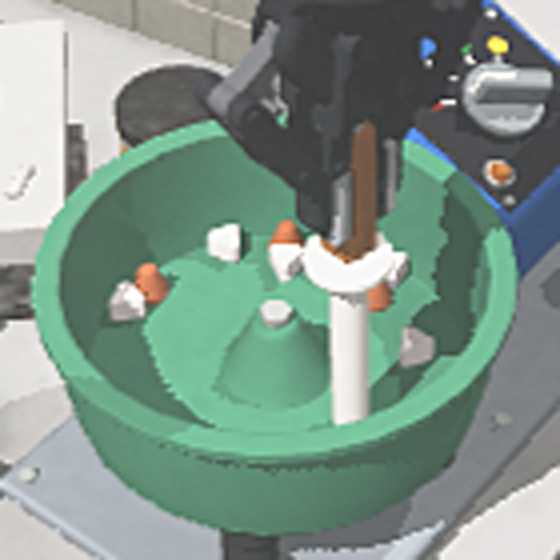

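The picture shows white pieces at (125,300), (225,242), (285,262), (400,265) and (418,345). Brown pieces are at (150,280), (287,232) and (378,295), with the fourth behind the rod. Next is a sweep near the outer wall to carry pieces round to the left.

```bash
sed -i 's/np.round(f(r,t)-p0,3)/np.round((f(r,t)-p0)\/1000,3)/' arc.py
python3 arc.py 46 168 60:172 73:178 73:190 73:202 73:214 73:226 73:238 73:250 73:262 73:274 73:286 73:298
echo; python3 arc.py 73 298 73:310 73:322 73:334 73:346 73:358 73:370 73:382 73:394 73:406 73:418 73:430 60:430
```

```text
60:172 [-0.014 -0.001]
73:178 [-0.028 -0.007]
73:190 [-0.027 -0.022]
73:202 [-0.023 -0.037]
73:214 [-0.016 -0.05 ]
73:226 [-0.006 -0.062]
73:238 [ 0.006 -0.071]
73:250 [ 0.02  -0.078]
73:262 [ 0.035 -0.082]
73:274 [ 0.05  -0.082]
73:286 [ 0.065 -0.08 ]
73:298 [ 0.079 -0.074]

73:310 [0.013 0.009]
73:322 [0.023 0.02 ]
73:334 [0.031 0.032]
73:346 [0.037 0.047]
73:358 [0.039 0.062]
73:370 [0.038 0.077]
73:382 [0.033 0.092]
73:394 [0.026 0.105]
73:406 [0.016 0.117]
73:418 [0.004 0.126]
73:430 [-0.009  0.133]
60:430 [-0.014  0.121]
```

Emit:
{"fn": "move_arm", "kwargs": {
  "moves": [-0.014, -0.001, 0, 0, 0.01, -0.028, -0.007, 0, 0, 0.01, -0.027, -0.022, 0, 0, 0.01, -0.023, -0.037, 0, 0, 0.01, -0.016, -0.05, 0, 0, 0.01, -0.006, -0.062, 0, 0, 0.01, 0.006, -0.071, 0, 0, 0.01, 0.02, -0.078, 0, 0, 0.01, 0.035, -0.082, 0, 0, 0.01, 0.05, -0.082, 0, 0, 0.01, 0.065, -0.08, 0, 0, 0.01, 0.079, -0.074, 0, 0, 0.01]
}}

```text
clock: 8.65
tcp_pos: [0.5506, -0.0638, 0.1998]
orientation: [0.0, 0.103, 0.995, -0.0]
wrist_force: [-1.3, -0.3, -1.2]
finger_gap: 0.0174
grip_force: 78.7
```

Emit:
{"fn": "move_arm", "kwargs": {
  "moves": [0.013, 0.009, 0, 0, 0.01, 0.023, 0.02, 0, 0, 0.01, 0.031, 0.032, 0, 0, 0.01, 0.037, 0.047, 0, 0, 0.01, 0.039, 0.062, 0, 0, 0.01, 0.038, 0.077, 0, 0, 0.01, 0.033, 0.092, 0, 0, 0.01, 0.026, 0.105, 0, 0, 0.01, 0.016, 0.117, 0, 0, 0.01, 0.004, 0.126, 0, 0, 0.01, -0.009, 0.133, 0, 0, 0.01, -0.014, 0.121, 0, 0, 0.01]
}}

```text
clock: 9.65
tcp_pos: [0.533, 0.061, 0.201]
orientation: [0.0, 0.1, 0.995, 0.001]
wrist_force: [1.0, -0.2, -1.0]
finger_gap: 0.0171
grip_force: 78.9
```

```bash
python3 media.py - 1
```

```text
[0.533 0.061 0.201] [ 1.  -0.2 -1. ] 0.017054610124096616
white 482 [57. 14.] r59 th14
white 67 [ 35. -49.] r61 th-54
white 30 [ 17. -24.] r29 th-55
white 68 [72. 32.] r79 th24
white 77 [-42. -43.] r60 th-134
brown 46 [ 88. -21.] r91 th-13
brown 71 [ -8. -57.] r57 th-98
brown 18 [46. 10.] r47 th13
brown 41 [ 5. 46.] r46 th84
top
white 53 [78. -4.] r78 th-3
white 28 [72. 34.] r80 th25
white 49 [ 35. -48.] r60 th-54
white 133 [20. 75.] r77 th75
white 11 [-1.  2.] r3 th108
white 55 [-43. -42.] r60 th-135
brown 43 [49. 12.] r51 th14
brown 52 [-2. 46.] r46 th93
brown 50 [ -9. -58.] r59 th-99
brown 52 [-67.  24.] r71 th160
```

```bash
python3 arc.py 60 70 60:-20 60:-34 60:-48 60:-62 60:-76 60:-90 60:-104 60:-118;echo;python3 arc.py 60 -90 60:-104 60:-118 60:-132 60:-146 60:-156
```

```text
60:-20 [ 0.036 -0.077]
60:-34 [ 0.029 -0.09 ]
60:-48 [ 0.02  -0.101]
60:-62 [ 0.008 -0.109]
60:-76 [-0.006 -0.115]
60:-90 [-0.021 -0.116]
60:-104 [-0.035 -0.115]
60:-118 [-0.049 -0.109]

60:-104 [-0.015  0.002]
60:-118 [-0.028  0.007]
60:-132 [-0.04   0.015]
60:-146 [-0.05   0.026]
60:-156 [-0.055  0.036]
```

Emit:
{"fn": "move_arm", "kwargs": {
  "moves": [0, 0, 0.025, 0, 0.01, 0, 0, 0.05, 0, 0.01, 0.018, -0.038, 0.05, 0, 0.01, 0.036, -0.077, 0.05, 0, 0.01, 0.036, -0.077, 0.025, 0, 0.01, 0.036, -0.077, 0.005, 0, 0.01, 0.036, -0.077, 0, 0, 0.01, 0.029, -0.09, 0, 0, 0.01, 0.02, -0.101, 0, 0, 0.01, 0.008, -0.109, 0, 0, 0.01, -0.006, -0.115, 0, 0, 0.01, -0.021, -0.116, 0, 0, 0.01]
}}

```text
clock: 10.75
tcp_pos: [0.5132, -0.059, 0.2009]
orientation: [0.001, 0.103, 0.995, -0.0]
wrist_force: [0.8, 0.6, -1.1]
finger_gap: 0.017
grip_force: 79.0
```

Emit:
{"fn": "move_arm", "kwargs": {
  "moves": [-0.015, 0.002, 0, 0, 0.01, -0.028, 0.007, 0, 0, 0.01, -0.04, 0.015, 0, 0, 0.01, -0.05, 0.026, 0, 0, 0.01, -0.055, 0.036, 0, 0, 0.01, -0.055, 0.036, 0, 0, 0.01]
}}

```text
clock: 11.25
tcp_pos: [0.4578, -0.02, 0.2011]
orientation: [0.0, 0.101, 0.995, 0.001]
wrist_force: [1.1, 1.7, -0.9]
finger_gap: 0.017
grip_force: 79.1
```

```bash
python3 media.py - 1
```

```text
[ 0.4578 -0.02    0.2011] [ 1.1  1.7 -0.9] 0.016994543331807298
white 456 [-31. -58.] r66 th-118
white 70 [79. -6.] r79 th-4
white 43 [ 18. -22.] r28 th-51
white 67 [72. 32.] r79 th24
brown 72 [50. 14.] r52 th15
brown 11 [-65. -38.] r75 th-150
brown 44 [ 1. 43.] r44 th88
top
white 2482 [11. 49.] r50 th77
white 46 [  4. -75.] r76 th-87
brown 43 [-72. -32.] r79 th-156
```

Emit:
{"fn": "move_arm", "kwargs": {
  "moves": [0, 0, 0.03, 0, 0.01, 0, 0, 0.06, 0, 0.01, 0.02, 0.02, 0.06, 0, 0.01, 0.04, 0.05, 0.06, 0, 0.01, 0.06, 0.08, 0.06, 0, 0.01, 0.06, 0.09, 0.06, 0, 0.01, 0.06, 0.09, 0.06, 0, 0.01]
}}

```text
clock: 11.93
tcp_pos: [0.5193, 0.0701, 0.2593]
orientation: [-0.001, 0.101, 0.995, -0.0]
wrist_force: [0.0, -0.3, -1.3]
finger_gap: 0.017
grip_force: 79.0
```

```bash
python3 media.py - 1;python3 - <<'E'
from h import *
c=cam("top");cv2.imwrite("pics/stir2.png",cv2.cvtColor(cv2.resize(np.asarray(c["pixels"])[180:300,205:335],(585,540),interpolation=cv2.INTER_CUBIC),cv2.COLOR_RGB2BGR))
E
```

```text
[0.5193 0.0701 0.2593] [ 0.  -0.3 -1.3] 0.016960628254485157
white 369 [63.  1.] r63 th1
white 58 [  6. -77.] r77 th-86
white 27 [ 18. -24.] r30 th-52
white 67 [72. 32.] r79 th24
white 23 [-58. -12.] r59 th-169
brown 9 [-65. -36.] r74 th-151
brown 46 [ 1. 43.] r43 th89
top
white 55 [78. -4.] r78 th-3
white 30 [72. 34.] r80 th25
white 39 [17. 88.] r90 th79
white 59 [-64.  -6.] r65 th-175
brown 41 [49. 12.] r51 th14
brown 51 [-2. 46.] r46 th93
brown 52 [-67.  24.] r71 th160
brown 45 [-73. -30.] r79 th-158
```

View pics/stir2.png

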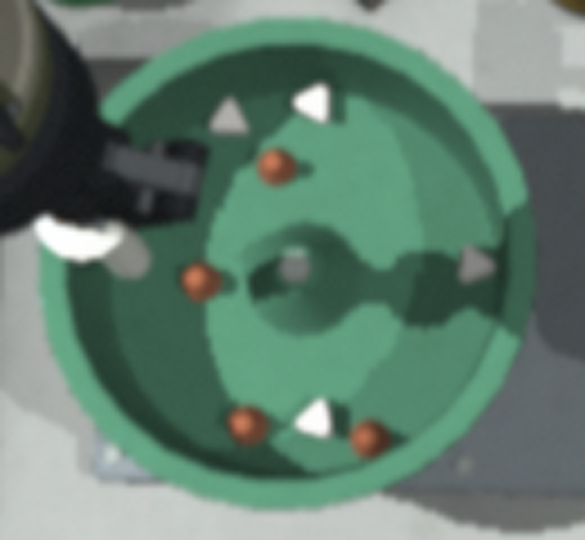

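The top crop shows pieces all round the cone: brown at (277,165), (202,282), (248,425) and (370,438), white at (228,115), (312,102), (315,418) and (478,265). The fifth white is hidden, probably under the gripper. The white at (478,265) is close to one of the start spots, so I'll push it along the wall, then clear the view.

Emit:
{"fn": "move_arm", "kwargs": {
  "moves": [-0.007, -0.035, 0, 0, 0.01, -0.014, -0.07, 0, 0, 0.01, -0.021, -0.105, 0, 0, 0.01, -0.027, -0.134, 0, 0, 0.01, -0.027, -0.134, -0.03, 0, 0.01, -0.027, -0.134, -0.055, 0, 0.01, -0.027, -0.134, -0.06, 0, 0.01, -0.018, -0.137, -0.06, 0, 0.01, -0.008, -0.139, -0.06, 0, 0.01, 0.001, -0.138, -0.06, 0, 0.01, 0.009, -0.137, -0.06, 0, 0.01, 0.009, -0.137, -0.06, 0, 0.01]
}}

```text
clock: 13.08
tcp_pos: [0.53, -0.0687, 0.2007]
orientation: [0.001, 0.102, 0.995, -0.0]
wrist_force: [1.1, -0.4, -1.0]
finger_gap: 0.0172
grip_force: 79.1
```

```bash
python3 media.py
```

```text
[ 0.53   -0.0687  0.2007] [ 1.1 -0.4 -1. ] 0.017150992988946803
white 146 [ 22. -78.] r81 th-74
white 70 [79. -6.] r79 th-4
white 43 [ 18. -22.] r28 th-51
white 62 [72. 32.] r79 th24
white 23 [-58. -12.] r59 th-169
brown 69 [50. 14.] r52 th16
brown 9 [-65. -36.] r74 th-151
brown 46 [ 1. 43.] r43 th89
```

Emit:
{"fn": "move_arm", "kwargs": {
  "moves": [0, 0, 0.03, 0, 0.01, 0, 0, 0.06, 0, 0.01, 0, 0, 0.089, 0, 0.01, 0.018, -0.03, 0.089, 0, 0.01, 0.036, -0.062, 0.089, 0, 0.01, 0.054, -0.094, 0.089, 0, 0.01, 0.066, -0.115, 0.089, 0, 0.01, 0.073, -0.1265, 0.089, 0, 0.01, 0.073, -0.1265, 0.089, 0, 0.01, 0.073, -0.1265, 0.089, 0, 0.01, 0.073, -0.1265, 0.089, 0, 0.01]
}}

```text
clock: 14.05
tcp_pos: [0.6001, -0.1943, 0.2893]
orientation: [-0.0, 0.102, 0.995, 0.0]
wrist_force: [0.1, 0.7, -1.3]
finger_gap: 0.0171
grip_force: 79.0
```

```bash
python3 media.py - 1
```

```text
[ 0.6001 -0.1943  0.2893] [ 0.1  0.7 -1.3] 0.017107331250089782
white 70 [ 28. -76.] r81 th-70
white 70 [79. -6.] r79 th-4
white 42 [ 18. -22.] r28 th-51
white 66 [72. 32.] r79 th24
white 23 [-58. -12.] r59 th-169
brown 72 [50. 14.] r52 th15
brown 8 [-65. -35.] r74 th-152
brown 46 [ 1. 43.] r43 th89
top
white 6030 [-4. -6.] r8 th-124
```

The view from here confirms 8 pieces. The fifth white is in the strip hidden by the near wall on the left, far from any start spot. The rod goes back over the hook, lowered in stages.

Emit:
{"fn": "move_arm", "kwargs": {
  "moves": [0, 0, -0.015, 0, 0.01, 0, 0, -0.03, 0, 0.01, 0, 0, -0.04, 0, 0.01, 0, 0, -0.05, 0, 0.01, 0, 0, -0.06, 0, 0.01, 0, 0, -0.06, 0, 0.01]
}}

```text
clock: 14.65
tcp_pos: [0.6011, -0.1947, 0.2277]
orientation: [0.0, 0.102, 0.995, 0.0]
wrist_force: [5.3, -0.4, -3.4]
finger_gap: 0.0173
grip_force: 78.8
```

Run:
```python
from h import *
c=cam("side"); im=cv2.cvtColor(np.asarray(c["pixels"]),cv2.COLOR_RGB2BGR)
cv2.imwrite("pics/hook.png",cv2.resize(im[100:210,270:410],(763,600),interpolation=cv2.INTER_CUBIC))
s=env.get_state();print(s["tcp_pos"],s["wrist_force"])
```

```text
[ 0.60125021 -0.19475888  0.22826791] [ 5.24015663  0.0473803  -2.48630833]
```

View pics/hook.png

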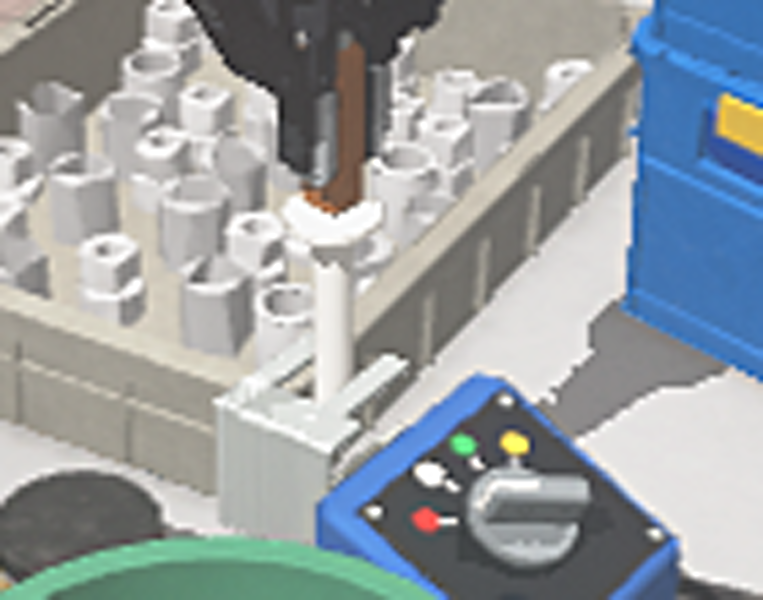

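The shank is inside the fork slot (near (333,390)), with about 5 N sideways from the front prong. I'll shift 2 mm in +x and lower it the rest of the way.

Emit:
{"fn": "move_arm", "kwargs": {
  "moves": [0.002, 0, 0, 0, 0.01, 0.002, 0, -0.02, 0, 0.01, 0.002, 0, -0.04, 0, 0.01, 0.002, 0, -0.055, 0, 0.01, 0.002, 0, -0.064, 0, 0.01, 0.002, 0, -0.067, 0, 0.01, 0.002, 0, -0.068, 0, 0.01, 0.002, 0, -0.068, 0, 0.01]
}}

```text
clock: 15.37
tcp_pos: [0.6027, -0.1953, 0.1618]
orientation: [0.0, 0.102, 0.995, -0.0]
wrist_force: [-0.7, 0.4, -1.2]
finger_gap: 0.0171
grip_force: 79.2
```

Emit:
{"fn": "move_arm", "kwargs": {
  "moves": [0, 0, -0.002, 0, 0.01, 0, 0, -0.002, 0, 0.01, 0, 0, -0.002, 0, 0.01]
}}

```text
clock: 15.62
tcp_pos: [0.6032, -0.1955, 0.1609]
orientation: [0.001, 0.102, 0.995, -0.0]
wrist_force: [-1.7, -0.4, 4.7]
finger_gap: 0.0166
grip_force: 79.6
```

Contact: 4.7 N upward, so the collar sits on the fork. Open and rise.

Emit:
{"fn": "move_arm", "kwargs": {
  "moves": [0, 0, 0, 0, 0.03, 0, 0, 0, 0, 0.06, 0, 0, 0, 0, 0.085, 0, 0, 0, 0, 0.085, 0, 0, 0, 0, 0.085, 0, 0, 0, 0, 0.085, 0, 0, 0.03, 0, 0.085, 0, 0, 0.06, 0, 0.085, 0, 0, 0.09, 0, 0.085, 0, 0, 0.12, 0, 0.085, -0.02, 0, 0.14, 0, 0.085, -0.05, 0, 0.15, 0, 0.085]
}}

```text
clock: 16.62
tcp_pos: [0.5548, -0.1958, 0.3118]
orientation: [0.002, 0.102, 0.995, -0.001]
wrist_force: [-0.3, -1.0, 1.2]
finger_gap: 0.085
grip_force: 0.0
```

```bash
python3 media.py - 1
python3 - <<'E'
from h import *
c=cam("side");H=cv2.cvtColor(np.asarray(c["pixels"]),cv2.COLOR_RGB2HSV)
m=cv2.inRange(H[130:175,315:350],(5,100,50),(18,255,220));m=cv2.morphologyEx(m,cv2.MORPH_OPEN,np.ones((3,3)))
n,l,st,ce=cv2.connectedComponentsWithStats(m);print(st[1:],ce[1:]+[315,130])
print("expected centre (start rod)",proj(c,[[.601,-.195,.168]]))
E
```

```text
[ 0.5548 -0.1958  0.3118] [-0.3 -1.   1.2] 0.0850385139198802
white 70 [ 28. -76.] r81 th-70
white 70 [79. -6.] r79 th-4
white 42 [ 18. -22.] r28 th-51
white 67 [72. 32.] r79 th24
white 23 [-58. -12.] r59 th-169
brown 72 [50. 14.] r52 th15
brown 9 [-65. -36.] r74 th-151
brown 46 [ 1. 43.] r43 th89
top
white 4323 [-14. -23.] r27 th-122
white 42 [79. -5.] r79 th-4
white 32 [-30.  70.] r76 th113
brown 37 [50. 13.] r51 th14
[[ 10  11   6  25 145]] [[327.51724138 152.92413793]]
expected centre (start rod) [[330.67900072 151.38703503]]
```

All nine pieces are now accounted for: the fifth white is at (-30, 70) mm. The handle blob is back where it started, at columns 326-332. Next I align over the selector bar.

Emit:
{"fn": "move_arm", "kwargs": {
  "moves": [-0.02, 0.003, 0, 0.125, 0.06, -0.044, 0.003, 0, 0.25, 0.05, -0.044, 0.003, 0, 0.375, 0.04, -0.044, 0.003, -0.01, 0.5, 0.04, -0.044, 0.003, -0.02, 0.62, 0.04, -0.044, 0.003, -0.04, 0.74, 0.04, -0.044, 0.003, -0.06, 0.86, 0.04, -0.044, 0.003, -0.08, 0.98, 0.04, -0.044, 0.003, -0.1, 1.1, 0.04, -0.044, 0.003, -0.12, 1.11, 0.04, -0.044, 0.003, -0.13, 1.11, 0.04, -0.044, 0.003, -0.13, 1.11, 0.04]
}}

```text
clock: 17.77
tcp_pos: [0.5074, -0.1912, 0.176]
orientation: [-0.002, -0.437, 0.899, 0.002]
wrist_force: [0.8, -0.3, 0.0]
finger_gap: 0.0397
grip_force: 0.0
```

Run:
```python
from h import *
c=cam("side");H=cv2.cvtColor(np.asarray(c["pixels"]),cv2.COLOR_RGB2HSV)
s=env.get_state();p=s["tcp_pos"];q=s["orientation"];a=2*np.arctan2(q[2],q[1])-np.pi/2
print(p,"tool y",a,s["finger_gap"],s["wrist_force"],s["joint_pos"][5])
y=np.array([np.cos(a),np.sin(a),0])
print("tips expected px",proj(c,[p+y*.02,p-y*.02,[.5095,-.192,.105]]))
m=cv2.inRange(H[130:175,315:350],(5,100,50),(18,255,220));n,l,st,ce=cv2.connectedComponentsWithStats(m);print("rod blob",st[1:],ce[1:]+[315,130])
```

```text
[ 0.50814569 -0.19167963  0.17783089] tool y 2.475484253576923 0.04007129268608995 [ 0.81000397 -0.32962787  0.57494149] -1.4133028293152234
tips expected px [[373.66939571 168.67271178]
 [365.92209956 157.3416628 ]
 [366.79447662 192.0727175 ]]
rod blob [[ 10   8  10  29 207]] [[328.85507246 152.13043478]]
```

Emit:
{"fn": "move_arm", "kwargs": {
  "moves": [0.001, 0, -0.02, 0, 0.04, 0.001, 0, -0.04, 0, 0.04, 0.001, 0, -0.05, 0, 0.04, 0.001, 0, -0.056, 0, 0.04, 0.001, 0, -0.06, 0, 0.04, 0.001, 0, -0.06, 0, 0.04],
  "newtons": 25
}}

```text
clock: 18.32
tcp_pos: [0.5098, -0.1923, 0.1194]
orientation: [0.0, -0.437, 0.899, 0.0]
wrist_force: [0.1, -0.7, -0.1]
finger_gap: 0.04
grip_force: 0.0
```

Emit:
{"fn": "move_arm", "kwargs": {
  "moves": [0, 0, 0, 0, 0.025, 0, 0, 0, 0, 0.01, 0, 0, 0, 0, 0.01, 0, 0, 0, 0, 0.01]
}}

```text
clock: 18.65
tcp_pos: [0.5069, -0.1899, 0.1201]
orientation: [-0.001, -0.437, 0.899, 0.003]
wrist_force: [-9.0, 6.9, 7.9]
finger_gap: 0.0126
grip_force: 23.0
```

Gripped on the bar (gap 12.6 mm) with a small side force. I'll relieve the offset and turn it.

Emit:
{"fn": "move_arm", "kwargs": {
  "moves": [-0.003, 0.002, 0, 0, 0.01, -0.003, 0.002, 0, -0.12, 0.01, -0.003, 0.002, 0, -0.24, 0.01, -0.003, 0.002, 0, -0.36, 0.01, -0.003, 0.002, 0, -0.48, 0.01, -0.003, 0.002, 0, -0.6, 0.01, -0.003, 0.002, 0, -0.72, 0.01, -0.003, 0.002, 0, -0.84, 0.01, -0.003, 0.002, 0, -0.96, 0.01, -0.003, 0.002, 0, -1.08, 0.01, -0.003, 0.002, 0, -1.19, 0.01, -0.003, 0.002, 0, -1.27, 0.01]
}}

```text
clock: 19.65
tcp_pos: [0.5066, -0.1919, 0.1214]
orientation: [0.001, 0.184, 0.983, -0.002]
wrist_force: [-5.4, -3.9, 8.0]
finger_gap: 0.0107
grip_force: 34.8
```

Emit:
{"fn": "move_arm", "kwargs": {
  "moves": [0, 0, 0, 0, 0.01, 0, 0, 0, 0, 0.01]
}}

```text
clock: 19.82
tcp_pos: [0.5066, -0.192, 0.1214]
orientation: [0.001, 0.182, 0.983, -0.002]
wrist_force: [-6.2, -3.2, 7.7]
finger_gap: 0.0108
grip_force: 34.7
```

Emit:
{"fn": "move_arm", "kwargs": {
  "moves": [0, 0, 0, 0, 0.03, 0, 0, 0, 0, 0.04, 0, 0, 0, 0, 0.04, 0, 0, 0.02, 0, 0.04, 0, 0, 0.05, 0, 0.04, 0, 0, 0.09, 0, 0.04, -0.02, 0, 0.13, 0, 0.04, -0.05, -0.02, 0.16, 0, 0.04, -0.08, -0.03, 0.17, 0, 0.04, -0.11, -0.05, 0.17, 0, 0.04, -0.14, -0.06, 0.17, 0, 0.04, -0.14, -0.06, 0.17, 0, 0.04]
}}

```text
clock: 20.82
tcp_pos: [0.3632, -0.2512, 0.2901]
orientation: [-0.0, 0.183, 0.983, -0.001]
wrist_force: [-0.5, 0.0, -0.6]
finger_gap: 0.0403
grip_force: 0.0
```

```bash
cat > chk.py <<'E'
from h import *
c=cam("side");H=cv2.cvtColor(np.asarray(c["pixels"]),cv2.COLOR_RGB2HSV)
m=cv2.inRange(H[130:175,315:350],(5,100,50),(18,255,220));n,l,st,ce=cv2.connectedComponentsWithStats(m);print("rod blob",st[1:],ce[1:]+[315,130])
V=H[182:206,352:384]
n,l,st,ce=cv2.connectedComponentsWithStats(cv2.inRange(V,(0,0,215),(180,50,255)))
C=np.array([.5095,-.192,.105]);s,k=np.sin(.42),np.cos(.42);ex=np.array([k*np.cos(-.042),k*np.sin(-.042),s]);nn=np.array([-s,0,k]);ey=np.cross(nn,ex)
for z in range(1,n): print("bright",st[z],ce[z]+[352,182])
for j in(0,.6,1.2,1.8):
    f=j-.9;print(j,"bar tip px",proj(c,[C+nn*.01+.018*(np.cos(f)*ex-np.sin(f)*ey),C+nn*.01-.018*(np.cos(f)*ex-np.sin(f)*ey)]).round(1).tolist())
g=cv2.cvtColor(np.asarray(c["pixels"]),cv2.COLOR_RGB2GRAY)[182:208,350:384];print("\n".join(" ".join("%3d"%v for v in r) for r in g))
E
python3 chk.py; python3 media.py - 1
```

```text
rod blob [[ 10   8  10  29 182]
 [ 17  20   1   1   1]
 [ 17  26   1   1   1]] [[328.40659341 152.21428571]
 [332.         150.        ]
 [332.         156.        ]]
bright [11  0 10 15 38] [367.31578947 187.23684211]
bright [25  0  7  7 27] [381.         183.92592593]
bright [5 2 2 2 3] [357.33333333 184.66666667]
bright [0 6 2 2 2] [352.5 188.5]
bright [ 5 10  1  2  2] [357.  192.5]
bright [ 0 13  2  1  2] [352.5 195. ]
bright [ 6 13  1  1  1] [358. 195.]
bright [ 9 17  1  1  1] [361. 199.]
0 bar tip px [[360.9, 189.0], [376.6, 189.5]]
0.6 bar tip px [[361.1, 184.9], [376.6, 193.6]]
1.2 bar tip px [[363.9, 182.4], [373.8, 196.2]]
1.8 bar tip px [[368.4, 182.3], [369.3, 196.4]]
 86  84  95 146 195 200 188  97  82  87  84  76 122 199 238 255 249  76  75  85  89  88  87  83  91 133 180 221 240 235 233 232 232 232
 85  87  86  91 111 121 124 132  76  84  83  88 156 224 219 252 255 255  74  80  87  89  88  87  83  91 125 171 225 241 235 232 232 232
 72  81  86  87  86  77 195 255  66  78  82 113 162 194 221 230 255 255 157  69  82  86  88  88  86  84  83 117 185 231 241 235 232 232
204
[... 2991 characters left out ...]
8  82  84  86  86  85  87  87  86  86  87  86  87  88  83  72  74  74  73  76  89  87  87  87  86  85  87  87  87  87  86  85  82  87
[ 0.365  -0.2508  0.2899] [-0.2 -0.  -0.4] 0.04032356796080869
white 70 [ 28. -76.] r81 th-70
white 71 [79. -6.] r79 th-4
white 43 [ 18. -22.] r28 th-51
white 67 [72. 32.] r79 th24
white 23 [-58. -12.] r59 th-169
brown 72 [50. 14.] r52 th15
brown 8 [-65. -35.] r74 th-152
brown 46 [ 1. 43.] r43 th89
top
white 53 [78. -4.] r78 th-3
white 28 [72. 34.] r80 th25
white 50 [ 28. -75.] r80 th-70
white 32 [4. 5.] r6 th48
white 54 [-64.  -5.] r64 th-175
brown 41 [49. 12.] r51 th14
brown 54 [-2. 46.] r46 th93
brown 51 [-66.  24.] r71 th160
brown 45 [-73. -30.] r79 th-158
```

The bar's edge slope matches the 1.2 (green) position. I still have to recheck the fifth white, which lies in shade on the left.

Run:
```python
from h import *
c=cam("top");H=cv2.cvtColor(np.asarray(c["pixels"]),cv2.COLOR_RGB2HSV);C=np.array([.514,.0035])
roi=np.zeros(H.shape[:2],np.uint8);a=np.linspace(0,6.28,60)
cv2.fillPoly(roi,[proj(c,np.c_[C[0]+.098*np.cos(a),C[1]+.098*np.sin(a),np.full(60,.085)]).astype(np.int32)],255)
n,l,st,ce=cv2.connectedComponentsWithStats(cv2.inRange(H,(0,0,70),(180,50,255))&roi)
for i in range(1,n):
    if st[i,4]>8:print(st[i,4],np.round((onz(c,*ce[i],.083)[:2]-C)*1000))
u,v=proj(c,[[C[0]-.03,C[1]+.07,.083]])[0].astype(int);print(u,v);print(H[v-7:v+8,u-7:u+8,1]);print(H[v-7:v+8,u-7:u+8,2])
```

```text
69 [78. -5.]
59 [71. 34.]
59 [ 26. -76.]
57 [10. 77.]
41 [3. 2.]
60 [-65.  -7.]
236 255
[[104 102 104 104 100 100 104 102 100 102 104 102 106 102 102]
 [103 104 101 102 108 100  98 105 100  98  97 106  98 104 104]
 [105 103  97  98 100 105 104 105 102 100 100 100  98 106 100]
 [ 99 103 107 102 100 101 100 104 100  98 100 102 103 104 102]
 [102 100 105 105 104 104 104 101 104 100 102 100  97 103 100]
 [107 106 105 105  96 101 100 102 103 102 104 102 100 104 100]
 [107  99  99 101 104 102 100 108  98  98 102 100 102 102  97]
 [105 111 106 102  98 106 100 104  98 104 102 102 102 104 100]
 [102 108 101 101 104  97 102 104  98 100 101 100 104 104 102]
 [105 105  99 103 102 108 100 100 104  98 102 104 104 102 104]
 [ 97 102 101 103 100 102 106 104 100 104 100  97 104 104 102]
 [107 100 107 104 105  94  98 104 100 102 102  98 100  98 100]
 [105 104 100 101 101 101 100  98 104 100 104 102 100 102 104]
 [104 100 104 105 104 105 100 100 102 102 104 100 100  98 104]
 [101 104  97 102 103 107  97 102 100 100 102 102  98 100  98]]
[[54 60 64 64 64 64 66 65 66 65 66 65 65 65 65]
 [52 59 63 65 64 64 65 63 64 65 66 65 65 64 64]
 [51 57 63 65 64 63 64 63 65 64 64 66 65 65 66]
 [54 57 62 65 64 63 64 64 64 65 66 65 67 66 65]
 [50 56 63 63 64 64 64 63 64 64 65 66 66 67 66]
 [50 53 61 63 64 63 64 65 62 65 66 65 66 66 66]
 [50 54 59 63 64 65 66 64 65 65 65 66 65 65 66]
 [51 53 58 65 65 65 64 64 65 64 65 65 65 64 66]
 [50 52 58 63 66 66 65 64 65 64 63 64 64 64 65]
 [51 51 54 62 65 66 66 64 64 65 65 64 64 65 64]
 [50 50 53 57 64 65 65 66 66 64 64 63 64 64 65]
 [50 51 50 54 61 65 65 64 66 65 65 65 64 65 64]
 [51 49 51 53 58 63 66 65 64 64 64 65 66 65 64]
 [49 51 49 51 54 61 64 64 65 65 64 66 66 65 64]
 [48 49 50 50 52 57 63 65 66 66 65 65 65 66 65]]
```

All five whites are in the bowl, the fifth at (10, 77) mm. Every piece is well clear of the start spots for its kind, all four sides are covered, and the arm is clear.

```bash
python3 -c "
from workcell import env
print(env.hand_in())"
```

```text
the job is handed in; nothing more can be done
None
```

I handed the job in at about 21 s: the cameras showed all nine pieces in the bowl, shifted and spread round the cone, the rod back on its hook and the selector at green; no verdict was returned.

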